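# Set and strike the sample-tag press

## Robot

A 7-joint arm with a two-finger parallel gripper is mounted at the origin on the work surface. World frame = base frame: x ahead of the robot, y to its left, z up, the work surface at z = 0. Lengths are in m, angles in degrees, forces in N, time in s.
With the tool pointing down it reaches from about 0.425 to 0.875 m from the base axis. Payload 4.7 kg.
Tool frame: the origin (TCP) lies between the finger pads; the fingertips stand 8 mm ahead of it and the grasp point (between the pads) lies 11 mm behind it (env.tip_extent is the distance from the TCP to the fingertips, in m); z points along the fingers, y is the line along which they close (so a half turn about z gives the same grasp; the last joint's range is limited). The gripper opens to 87 mm and grips with 3 to 60 N. Pads are 19 mm wide; open, the fingers measure 117 mm over their backs; the gripper's body (75 mm by 190 mm) begins 51 mm behind the grasp point.
Start: joints at [74.891, 18.392, -4.016, 83.108, 1.295, 78.541, -3.26], TCP at [0.178, -0.625, 0.231] pointing down, gripper open.
Joint ranges: [-163.93, 163.93], [-17.29, 119.83], [-79.2, 71.16], [3.27, 140.29], [-89.18, 269.18], [5.43, 117.66], [-154.24, 154.24]. Speed limits (degrees/s): [147.25, 147.25, 180, 180, 180, 180, 180].

## Interface

Orientations are given as [roll, pitch, yaw] about the fixed x, y, z axes, in that order (R = Rz(yaw) Ry(pitch) Rx(roll)).
In Python, from cell import sensors, vision, workorder, env gives the robot as it stands.
- The arm moves only by the tool drive_tool, never from a script. Its argument "moves" is a list of rows, each an object of numbers: "x", "y", "z": the shift along the tool's x, y, z in mm; "rx", "ry", "rz": the turn, a rotation vector about the tool's x, y, z in rad; "fingers": the closure, from -1 (fully open) to 1 (shut). In form: [{"x": .., "y": .., "z": .., "rx": .., "ry": .., "rz": .., "fingers": ..}, ...]. A call has 1 to 20 rows; each row is the pose to reach, as a shift and turn from the pose commanded when the call began, along the tool's axes at that moment; what a row does not reach only later rows make up. A row lasts 1/8 s, in which the tool goes at most 62.5 mm and 10.7 degrees, less where a joint would pass 70% of its speed; a pose out of reach is approached as far as the arm can. A call with a gripper value outside its range is refused whole. The fingers move at their own pace and stop on an object; "force" is the grip in N (left out, the last holds). Time passes only in rows, so rows that repeat a pose let the fingers close. It gives the time, the measured TCP pose, the force, the opening and the grip force at its end, in the units of the state.
- sensors.get_obs(): the state, without advancing time (a new reading comes with each control period).
- vision.read_camera(name): name is "scene" or "side" or "wrist"; returns a dict with "image" (420x560x3 uint8, red, green, blue), "fx", "fy", "cx", "cy" (pixels), "k1" (the pictures are not rectified: a ray, as slopes to the right and down, at radius r is drawn at 1 + k1 r^2 times it, then the intrinsics apply), "R" (3x3) and "t" (3): a world point X has camera coordinates R X + t. Camera axes: x right, y down, z forward; pixel columns grow to the right and rows downward; lengths in m; the calibration is good to about 2 mm. A picture is of the moment at which its call begins. There is no depth.
- workorder.sign_off(): hands the job in; it is judged then, once.
The state is a dict: "time_s": time; "qpos": joint angles; "joint_velocities": joint speeds; "effort": joint torques, N m; "tool_pos": TCP position; "tool_rot": TCP orientation; "force": force on the tool from outside, world axes, zero at the start; "wrist_torque": the same for the moment, N m; "grip_width": finger opening in m; "grasp_force": force on a finger pad.
Only numpy, scipy, OpenCV 4.12 (cv2) and the standard library are available. Lean on these libraries where they do the work, as an engineer would, in place of code of your own. Each camera call takes 0.05 s, during which the arm holds its last target. There are 200 camera calls.

## Task

Set the three thumbwheels of the grey tag press to the code 4-2-5, reading from the wheel farthest from the black plunger to the one next to it, with each number's dots squarely on top between the index bars; then push the plunger fully home, hold it a moment and let it up. The sprung axles are delicate, so press the wheels and the plunger gently (never over 20 N), do not strike a tag with the wrong number, and leave everything else on the bench where it is.

Things in the scene. Friction and masses are not known exactly. Their poses are not given: they have to be found in the camera images.
- press: grey tag press, fixed, base 100 x 220 mm, 36 mm high; origin at its underside, x across the row of wheels (away from the robot at yaw 0), y along it, z up. Wheels at y = +74, +30, -14 mm, tops at z = 92 mm; the cheeks between them, with dark index bars, end 8.5 mm lower. Plunger at y = -78 mm. No part is to take over 20 N
- wheel_a (a joint): thumbwheel farthest from the plunger: white drum, radius 24 mm, 24 mm wide, axle along the press's y. Number n (n dark dots like a die, flush) is on top between the index bars at (n-1) x 1.0472 rad; set it to 4 = 3.1416, within 0.1 rad or so. The value grows as the wheel's top moves to the press's +x. Stops 0.4 rad before 1 and past 6; no clicks
- wheel_b (a joint): thumbwheel in the middle: white drum, radius 24 mm, 24 mm wide, axle along the press's y. Number n (n dark dots like a die, flush) is on top between the index bars at (n-1) x 1.0472 rad; set it to 2 = 1.0472, within 0.1 rad or so. The value grows as the wheel's top moves to the press's +x. Stops 0.4 rad before 1 and past 6; no clicks
- wheel_c (a joint): thumbwheel next to the plunger: white drum, radius 24 mm, 24 mm wide, axle along the press's y. Number n (n dark dots like a die, flush) is on top between the index bars at (n-1) x 1.0472 rad; set it to 5 = 4.1888, within 0.1 rad or so. The value grows as the wheel's top moves to the press's +x. Stops 0.4 rad before 1 and past 6; no clicks
- wheel_a_top (a point): topmost point of wheel_a at rest, mid-width. Each wheel's axle is sprung: it yields downwards from 3 N at 10 N per mm and bottoms at 1.5 mm, 18 N
- wheel_b_top (a point): the same point of the middle wheel. Each wheel stays where left and needs about 0.135 N m (5.6 N along the rim) to turn: a fingertip pressed on top with some 8 to 12 N, depending on the hidden friction, drags it round; pressed lighter it slips
- wheel_c_top (a point): the same point of the wheel next to the plunger
- plunger (a joint): travel of the black mushroom plunger, 38 mm wide: 0 up, 0.008 m fully home; 1.8 N to start, 9 N to reach home, then a hard stop; springs back when let go. Home counts from 0.007 m, held 0.2 s; it must not pass 0.003 m while any wheel is off its number
- plunger_top (a point): centre of the plunger's top, 110 mm above the bench when up; moves with it
- flask_a: round-bellied clear glass flask, 74 mm wide, 112 mm tall, standing close behind the press (its far side); loose, not to be moved; origin at the middle of its underside
- flask_b: a second such flask, close behind the press at the plunger end; loose, not to be moved; origin at the middle of its underside
- flask_c: a third such flask, off to the robot's left; loose, not to be moved; origin at the middle of its underside
- tag_tin: flat aluminium tin of blank tags, 50 x 85 x 28 mm, lying close in front of the press (robot's side); loose, not to be moved; origin at the middle of its underside
- tube_rack: grey tube rack 90 x 150 mm, 73 mm tall over the orange caps; loose, not to be moved; origin at the middle of its underside
- reagent_bottle: amber glass bottle, 64 mm wide, about 130 mm tall; loose, not to be moved; origin at the middle of its underside
- dish: clear flat culture dish with cover, 94 mm wide, 20 mm tall; loose, not to be moved; origin at the middle of its underside

How it is judged:
By the outcome, as a careful person would: the job done as asked, in the order asked, and still so for the second after the job is handed in, with the robot touching nothing.
It also fails if it takes over 72 s, if anything falls off the work surface, if the arm or the gripper's body presses on something with over 40 N, if the wrist force passes 120 N, or if a joint passes its speed limit or range.

## Working session

There is one attempt and no reset: what is moved stays moved. The work goes in short steps, Python scripts to look and compute and a tool call to move; the robot and the scene stay as the last step left them, time stands still between calls to the robot, and variables do not carry over. Pictures are saved under pics/ and viewed, at most 10 in all, crops included, and the job is handed in when it is done.

Besides the shell and the picture viewer there is one more tool, called after "Emit:" in YAML: its name, and indented under it one key for each argument. drive_tool: Moves the arm, as the interface text tells. Its arguments: {"type":"object","properties":{"moves":{"type":"array"},"force":{"type":"number"}},"required":["moves"]}

```bash
ls; mkdir -p pics
python3 - <<'E'
from cell import sensors, vision, env
import cv2,pickle
o=sensors.get_obs()
for k,v in o.items(): print(k,v)
print(env.tip_extent)
for n in ["scene","side"]:
    d=vision.read_camera(n); pickle.dump(d,open(f'{n}.pkl','wb'))
    cv2.imwrite(f'pics/{n}0.png',d["image"][:,:,::-1]); print(n,{k:d[k] for k in d if k!="image"})
E
```

```text
pics
time_s 0.0
qpos [74.89138575 18.43918431 -4.01437269 83.1752392   1.29599415 78.54141884
 -3.25789235]
joint_velocities [-0.01835761  0.02879481 -0.17148171  0.05961092  0.01029136  0.05453303
 -0.05417624]
effort [-5.71619040e-06 -4.91290998e+01 -4.04005134e-01 -3.12524235e+01
 -6.38774643e-02  4.36365476e-02  1.61472344e-04]
tool_pos [ 0.17803706 -0.62457512  0.22945699]
tool_rot [-1.79889453e+02  7.14989393e-03  1.59195847e+01]
force [ 0.6975438   0.33902649 -0.07534703]
wrist_torque [-0.02181743  0.05563817  0.01787701]
grasp_force 0.0
grip_width 0.08704423608027768
0.008
scene {'fx': 423.2839797031915, 'fy': 423.2839797031915, 'cx': 284.4999474998731, 'cy': 208.11284123588973, 'k1': -0.11998087692647695, 'R': array([[-0.19173808,  0.98143038,  0.0055595 ],
       [ 0.63946212,  0.12922231, -0.75788508],
       [-0.74452986, -0.14176034, -0.65236439]]), 't': array([ 0.08232659, -0.29528343,  1.75725161])}
side {'fx': 438.4488143520196, 'fy': 438.4488143520196, 'cx': 274.19284094428247, 'cy': 201.931647637907, 'k1': 0.016441311575838516, 'R': array([[-0.87249   , -0.4885391 , -0.00952672],
       [-0.33604701,  0.61407769, -0.71412954],
       [ 0.35473035, -0.61986945, -0.69994874]]), 't': array([0.50573843, 0.24431157, 0.89764703])}
```

View pics/scene0.png

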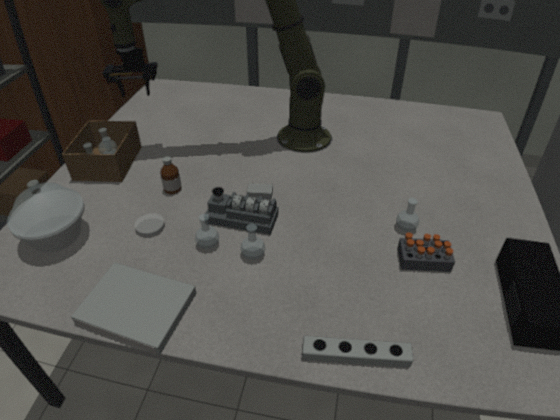

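View pics/side0.png

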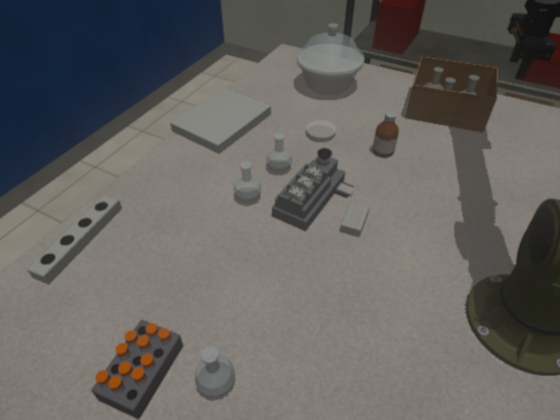

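The press sits at about (245,207) in the scene view, with the plunger at (217,192). In the side view it is at (310,190), with the plunger at (324,156). The flasks are on its far side and the tin is in front. I'll zoom both views.

```bash
cat > h.py <<'E'
import numpy as np, cv2, pickle
from scipy.optimize import least_squares
def ray(d,p):
    u=np.array([(p[0]-d["cx"])/d["fx"],(p[1]-d["cy"])/d["fy"]]); s=u.copy()
    for _ in range(20): s=u/(1+d["k1"]*(s@s))
    v=d["R"].T@np.array([s[0],s[1],1]); return -d["R"].T@d["t"], v/np.linalg.norm(v)
def proj(d,X):
    c=np.atleast_2d(X)@d["R"].T+d["t"]; s=c[:,:2]/c[:,2:]
    s=s*(1+d["k1"]*(s**2).sum(1,keepdims=True))
    return s*[d["fx"],d["fy"]]+[d["cx"],d["cy"]]
def tri(obs):
    A=0;b=0
    for d,p in obs:
        o,v=ray(d,p); M=np.eye(3)-np.outer(v,v); A=A+M; b=b+M@o
    return np.linalg.solve(A,b)
def atz(d,p,z):
    o,v=ray(d,p); return o+v*(z-o[2])/v[2]
E
python3 - <<'E'
from h import *
s=pickle.load(open('scene.pkl','rb'));e=pickle.load(open('side.pkl','rb'))
print(tri([(s,(217.5,191)),(e,(324.5,154))]))
def crop(d,x,y,w,h,k): 
    im=d["image"][y:y+h,x:x+w,::-1]; return np.clip(cv2.resize(im,None,fx=k,fy=k,interpolation=cv2.INTER_CUBIC).astype(float)*1.5,0,255).astype(np.uint8)
a=crop(s,195,175,100,75,5); b=crop(e,262,140,100,100,5)   # 500x375,500x500
c=np.zeros((600,800,3),np.uint8)
a=crop(s,195,170,100,75,4);b=crop(e,262,140,100,100,4)
c[:300,:400]=a;c[:400,400:800]=b
cv2.imwrite('pics/z.png',c[:400])
E
```

```text
[ 0.53615934 -0.19266815  0.09945863]
```

View pics/z.png

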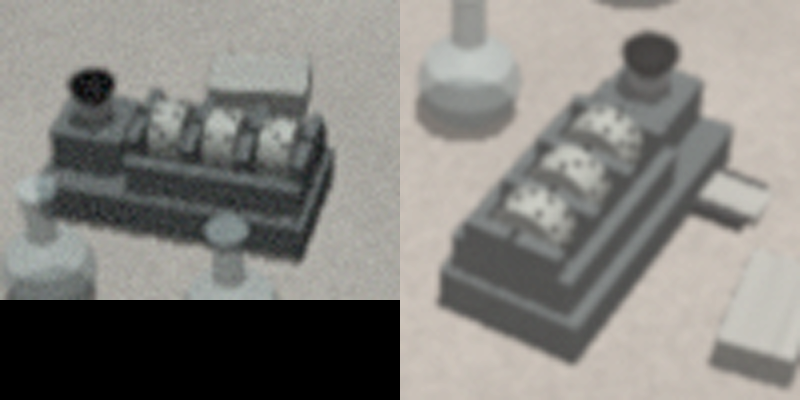

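Emit:
drive_tool:
  moves:
    - {"x": 40,"y": -36,"z": -20,"rz": -0.12,"fingers": 1}
    - {"x": 85,"y": -76,"z": -40,"rz": -0.25,"fingers": 1}
    - {"x": 130,"y": -116,"z": -60,"rz": -0.4,"fingers": 1}
    - {"x": 175,"y": -156,"z": -70,"rz": -0.52,"fingers": 1}
    - {"x": 215,"y": -192,"z": -70,"rz": -0.65,"fingers": 1}
    - {"x": 260,"y": -232,"z": -70,"rz": -0.78,"fingers": 1}
    - {"x": 300,"y": -268,"z": -70,"rz": -0.9,"fingers": 1}
    - {"x": 345,"y": -308,"z": -70,"rz": -1.05,"fingers": 1}
    - {"x": 395,"y": -352,"z": -70,"rz": -1.18,"fingers": 1}
    - {"x": 446,"y": -398,"z": -70,"rz": -1.293,"fingers": 1}
    - {"x": 446,"y": -398,"z": -70,"rz": -1.293,"fingers": 1}
    - {"x": 446,"y": -398,"z": -70,"rz": -1.293,"fingers": 1}

```text
invalid input at $.moves[0]: expected keys x, y, z, rx, ry, rz, fingers
```

Run:
```python
from h import *
from cell import vision,sensors
d=vision.read_camera("wrist"); pickle.dump(d,open('w1.pkl','wb')); o=sensors.get_obs()
print(o["tool_pos"],o["tool_rot"],o["force"],o["grip_width"],-d["R"].T@d["t"],d["R"],d["fx"])
s=pickle.load(open('scene.pkl','rb'));e=pickle.load(open('side.pkl','rb'))
for p in [(237,196),(265,202.5)]: print(atz(s,p,.090))
cv2.imwrite('pics/w1.png',np.clip(d["image"][:,:,::-1]*1.4,0,255))
```

```text
[ 0.17812377 -0.62470639  0.22971793] [-1.79916494e+02  1.83888392e-03  1.59179950e+01] [-0.27717524  0.19702205 -0.51831921] 0.08720360528567206 [ 0.24962336 -0.60466055  0.38377654] [[ 2.74044258e-01 -9.61716701e-01 -8.55411780e-04]
 [-9.26282643e-01 -2.64186219e-01  2.68711942e-01]
 [-2.58650750e-01 -7.28466117e-02 -9.63220204e-01]] 298.70971110015296
[ 0.53576085 -0.13068983  0.09      ]
[ 0.54923272 -0.03789624  0.09      ][ WARN:0@1.530] global loadsave.cpp:1063 imwrite_ Unsupported depth image for selected encoder is fallbacked to CV_8U.
```

View pics/w1.png

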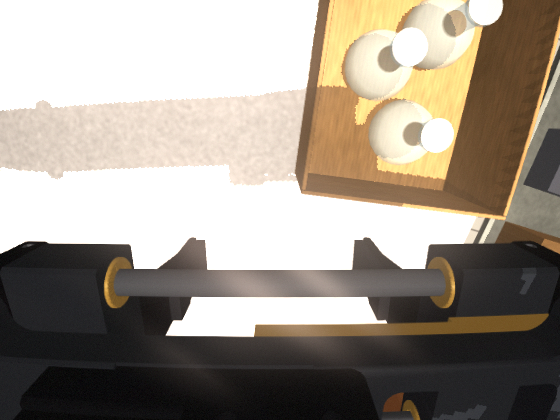

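Only tool and crate are visible from here, and the move was refused because every row needs all the keys. I'm resending it, shifted so the wrist camera ends over the press.

Emit:
drive_tool:
  moves:
    - {"x": 47,"y": -32,"z": -20,"rx": 0,"ry": 0,"rz": -0.13,"fingers": 1}
    - {"x": 93,"y": -65,"z": -40,"rx": 0,"ry": 0,"rz": -0.26,"fingers": 1}
    - {"x": 140,"y": -97,"z": -60,"rx": 0,"ry": 0,"rz": -0.39,"fingers": 1}
    - {"x": 187,"y": -130,"z": -70,"rx": 0,"ry": 0,"rz": -0.52,"fingers": 1}
    - {"x": 233,"y": -162,"z": -70,"rx": 0,"ry": 0,"rz": -0.65,"fingers": 1}
    - {"x": 280,"y": -194,"z": -70,"rx": 0,"ry": 0,"rz": -0.78,"fingers": 1}
    - {"x": 327,"y": -227,"z": -70,"rx": 0,"ry": 0,"rz": -0.91,"fingers": 1}
    - {"x": 374,"y": -259,"z": -70,"rx": 0,"ry": 0,"rz": -1.04,"fingers": 1}
    - {"x": 420,"y": -292,"z": -70,"rx": 0,"ry": 0,"rz": -1.17,"fingers": 1}
    - {"x": 467,"y": -324,"z": -70,"rx": 0,"ry": 0,"rz": -1.293,"fingers": 1}
    - {"x": 467,"y": -324,"z": -70,"rx": 0,"ry": 0,"rz": -1.293,"fingers": 1}
    - {"x": 467,"y": -324,"z": -70,"rx": 0,"ry": 0,"rz": -1.293,"fingers": 1}

```text
time_s: 1.65
tool_pos: [0.5381, -0.186, 0.3001]
tool_rot: [-179.9, 0.0, 90.0]
force: [-1.4, -0.8, -0.3]
grip_width: 0.0006
grasp_force: 0.0
```

Run:
```python
from h import *
from cell import vision,sensors
d=vision.read_camera("wrist"); pickle.dump(d,open('w1.pkl','wb')); o=sensors.get_obs()
print(o["tool_pos"],o["tool_rot"],o["force"],o["grip_width"],-d["R"].T@d["t"],d["R"])
cv2.imwrite('pics/w2.png',d["image"][:,:,::-1])
```

```text
[ 0.53770925 -0.18693105  0.30016258] [-1.79939130e+02  4.00165435e-02  8.98597131e+01] [-0.68365495 -0.25106065 -0.23860364] 0.0007430059125913762 [ 0.53872298 -0.11207888  0.45428722] [[ 9.99999597e-01 -7.96151656e-04  4.15781092e-04]
 [-8.78999028e-04 -9.62633001e-01  2.70807927e-01]
 [ 1.84640420e-04 -2.70808183e-01 -9.62633312e-01]]
```

View pics/w2.png

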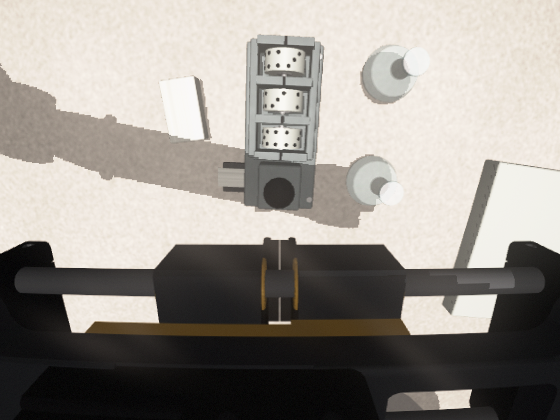

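The wrist view shows wheels a, b and c at about (286,60), (283,100) and (282,137), and the plunger at (278,193). The flasks are right of the press at (390,72) and (373,180), and the tin is left at (185,107). I'm zooming in on the dots.

Run:
```python
from h import *
d=pickle.load(open('w1.pkl','rb'))
im=d["image"][30:160,240:330,::-1]
cv2.imwrite('pics/w2z.png',cv2.resize(im,(810*500//585*10//10,0+int(130*7.69*0.6)) if 0 else (414,598),interpolation=cv2.INTER_CUBIC))
g=d["image"].min(2).astype(int)
for n,(y0,y1) in dict(a=(44,80),b=(84,118),c=(122,154)).items():
    m=(g[y0:y1,255:312]>190); ys,xs=np.nonzero(m); print(n,xs.min()+255,xs.max()+255,ys.min()+y0,ys.max()+y0,
      np.median([ (np.nonzero(r)[0][[0,-1]]).mean()+255 for r in m if r.sum()>12]))
s=pickle.load(open('scene.pkl','rb'));e=pickle.load(open('side.pkl','rb'))
P=tri([(s,(217.8,191.2)),(e,(324.5,153.8)),(d,(278.5,192.5))]);print(P)
for n,p in dict(a=(286,56),b=(283.5,96),c=(281,135)).items(): print(n,atz(d,p,.092))
print(atz(d,(278.5,192.5),.11))
```

```text
a 268 299 48 75 283.5
b 267 297 88 113 281.5
c 266 295 125 149 280.5
[ 0.53708247 -0.19189501  0.09989748]
a [ 0.54655859 -0.03713007  0.092     ]
b [ 0.54386297 -0.07998738  0.092     ]
c [ 0.54101931 -0.12390658  0.092     ]
[ 0.53800496 -0.18952078  0.11      ]
```

View pics/w2z.png

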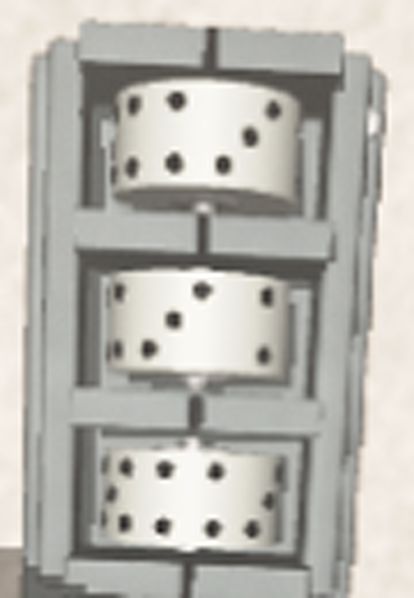

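Reading the dots, wheel a is between 3 and 4, b is between 2 and 3, and c is about 4. Next I'll fit the press pose and the dot angles numerically.

```bash
cat >> h.py <<'E'
YS=dict(a=.074,b=.030,c=-.014)
def pw(P,X):  # P=x,y,yaw ; press->world
    c,s=np.cos(P[2]),np.sin(P[2]); X=np.asarray(X,float)
    return np.c_[P[0]+c*X[:,0]-s*X[:,1],P[1]+s*X[:,0]+c*X[:,1],X[:,2]]
def ang(d,P,w,p):  # dot angle (deg, + toward press +x) from pixel
    o,v=ray(d,p); c,s=np.cos(P[2]),np.sin(P[2]); R=np.array([[c,s,0],[-s,c,0],[0,0,1]])
    o=R@(o-[P[0],P[1],0]); v=R@v; o=o-[0,0,.068]
    A=v[0]**2+v[2]**2;B=o[0]*v[0]+o[2]*v[2];C=o[0]**2+o[2]**2-.024**2
    t=(-B-np.sqrt(max(B*B-A*C,0)))/A; h=o+t*v
    return np.degrees(np.arctan2(h[0],h[2])), (h[1]-YS[w])*1000
def dots(d,P,w):  # all dark blobs on drum w by unwrapping
    a=np.radians(np.linspace(-65,65,261)); y=np.linspace(-.011,.011,45)
    X=np.array([[.024*np.sin(t),YS[w]+yy,.068+.024*np.cos(t)] for yy in y for t in a])
    uv=proj(d,pw(P,X)).astype(np.float32).reshape(45,261,2)
    return cv2.remap(d["image"],uv[...,0],uv[...,1],cv2.INTER_CUBIC)
E
python3 - <<'E'
from h import *
d=pickle.load(open('w1.pkl','rb'))
px=lambda x,y:(240+x/4.6,30+y/4.6)
# index bars on cheek tops mid: cheeks y ~ 96,52,8,-36
bars=np.array([px(211,47),px(204,232),px(196,410),px(188,580)])
Xb=[[0,96e-3,.0835],[0,52e-3,.0835],[0,8e-3,.0835],[0,-36e-3,.0835]]
pl=np.array([[278.5,192.5]])
def res(P): return np.r_[(proj(d,pw(P,Xb))-bars).ravel(),(proj(d,pw(P,[[0,-.078,.11]]))-pl).ravel()]
r=least_squares(res,[.54,-.11,-.06]);P=r.x;print(P,np.round(r.fun,1)); np.save('P.npy',P)
for w in 'abc': print(w,pw(P,[[0,YS[w],.092]])[0])
print(pw(P,[[0,-.078,.11]]))
L=dict(a=[(135,104),(177,100),(132,165),(175,162),(273,110),(250,135),(223,163)],b=[(118,290),(117,350),(203,290),(173,320),(148,348),(267,297),(264,355)],c=[(165,468),(163,526),(216,470),(213,528),(125,468),(125,523),(252,528)])
for w in L: print(w,[tuple(np.round(ang(d,P,w,px(*q)),0)) for q in L[w]])
E
```

```text
[ 0.54224957 -0.11350531 -0.04886888] [ 0.4 -0.9 -0.1 -0.3 -0.3 -0.1 -0.4 -0.1  0.4  1.6]
a [ 0.54586443 -0.03959365  0.092     ]
b [ 0.54371505 -0.08354112  0.092     ]
c [ 0.54156568 -0.12748859  0.092     ]
[[ 0.53843931 -0.19141219  0.11      ]]
a [(np.float64(-50.0), np.float64(7.0)), (np.float64(-20.0), np.float64(7.0)), (np.float64(-51.0), np.float64(-7.0)), (np.float64(-19.0), np.float64(-7.0)), (np.float64(41.0), np.float64(7.0)), (np.float64(25.0), np.float64(-0.0)), (np.float64(9.0), np.float64(-7.0))]
b [(np.float64(-62.0), np.float64(7.0)), (np.float64(-61.0), np.float64(-8.0)), (np.float64(1.0), np.float64(7.0)), (np.float64(-16.0), np.float64(-1.0)), (np.float64(-32.0), np.float64(-8.0)), (np.float64(45.0), np.float64(7.0)), (np.float64(45.0), np.float64(-8.0))]
c [(np.float64(-17.0), np.float64(7.0)), (np.float64(-16.0), np.float64(-8.0)), (np.float64(15.0), np.float64(7.0)), (np.float64(15.0), np.float64(-8.0)), (np.float64(-47.0), np.float64(6.0)), (np.float64(-45.0), np.float64(-8.0)), (np.float64(44.0), np.float64(-7.0))]
```

Emit:
drive_tool:
  moves:
    - {"x": 50,"y": 1,"z": 0,"rx": 0,"ry": 0,"rz": 0.04,"fingers": 1}
    - {"x": 100,"y": 1,"z": 40,"rx": 0,"ry": 0,"rz": 0.046,"fingers": 1}
    - {"x": 147.5,"y": 1,"z": 90,"rx": 0,"ry": 0,"rz": 0.046,"fingers": 1}
    - {"x": 147.5,"y": 1,"z": 150,"rx": 0,"ry": 0,"rz": 0.046,"fingers": 1}
    - {"x": 147.5,"y": 1,"z": 185,"rx": 0,"ry": 0,"rz": 0.046,"fingers": 1}
    - {"x": 147.5,"y": 1,"z": 194,"rx": 0,"ry": 0,"rz": 0.046,"fingers": 1}
    - {"x": 147.5,"y": 1,"z": 194,"rx": 0,"ry": 0,"rz": 0.046,"fingers": 1}

```text
time_s: 2.58
tool_pos: [0.5397, -0.0393, 0.1071]
tool_rot: [180.0, 0.0, 87.2]
force: [0.4, 0.2, 0.5]
grip_width: 0.0002
grasp_force: 0.0
```

Emit:
drive_tool:
  moves:
    - {"x": 0,"y": 0,"z": 2,"rx": 0,"ry": 0,"rz": 0,"fingers": 1}
    - {"x": 0,"y": 0,"z": 4,"rx": 0,"ry": 0,"rz": 0,"fingers": 1}
    - {"x": 0,"y": 0,"z": 4,"rx": 0,"ry": 0,"rz": 0,"fingers": 1}

```text
time_s: 2.95
tool_pos: [0.5398, -0.0381, 0.1031]
tool_rot: [179.9, 0.0, 87.4]
force: [-0.3, -0.5, 0.0]
grip_width: 0.0005
grasp_force: 0.0
```

Emit:
drive_tool:
  moves:
    - {"x": 0,"y": 0,"z": 1.5,"rx": 0,"ry": 0,"rz": 0,"fingers": 1}
    - {"x": 0,"y": 0,"z": 2.5,"rx": 0,"ry": 0,"rz": 0,"fingers": 1}
    - {"x": 0,"y": 0,"z": 2.5,"rx": 0,"ry": 0,"rz": 0,"fingers": 1}

```text
time_s: 3.32
tool_pos: [0.5396, -0.0379, 0.1004]
tool_rot: [180.0, 0.0, 87.4]
force: [-1.4, 1.2, 3.0]
grip_width: 0.0004
grasp_force: 1.4
```

Emit:
drive_tool:
  moves:
    - {"x": 0,"y": 0,"z": 0.7,"rx": 0,"ry": 0,"rz": 0,"fingers": 1}
    - {"x": 0,"y": 0,"z": 0.7,"rx": 0,"ry": 0,"rz": 0,"fingers": 1}

```text
time_s: 3.58
tool_pos: [0.5396, -0.0379, 0.0999]
tool_rot: [180.0, 0.0, 87.4]
force: [-2.0, 0.5, 5.6]
grip_width: 0.0003
grasp_force: 3.0
```

Emit:
drive_tool:
  moves:
    - {"x": 0,"y": 0,"z": 0.5,"rx": 0,"ry": 0,"rz": 0,"fingers": 1}
    - {"x": 0,"y": 0,"z": 0.5,"rx": 0,"ry": 0,"rz": 0,"fingers": 1}

```text
time_s: 3.82
tool_pos: [0.5396, -0.0379, 0.0997]
tool_rot: [180.0, 0.0, 87.4]
force: [-2.1, 0.1, 7.5]
grip_width: 0.0004
grasp_force: 3.9
```

Emit:
drive_tool:
  moves:
    - {"x": 0,"y": 1,"z": 0,"rx": 0,"ry": 0,"rz": 0,"fingers": 1}
    - {"x": 0,"y": 2,"z": 0,"rx": 0,"ry": 0,"rz": 0,"fingers": 1}
    - {"x": 0,"y": 3,"z": 0,"rx": 0,"ry": 0,"rz": 0,"fingers": 1}
    - {"x": 0,"y": 3,"z": 0,"rx": 0,"ry": 0,"rz": 0,"fingers": 1}

```text
time_s: 4.32
tool_pos: [0.5415, -0.038, 0.0995]
tool_rot: [-179.9, 0.0, 87.4]
force: [-5.4, -0.3, 10.2]
grip_width: 0.0004
grasp_force: 4.9
```

Emit:
drive_tool:
  moves:
    - {"x": 0,"y": 1,"z": 0,"rx": 0,"ry": 0,"rz": 0,"fingers": 1}
    - {"x": 0,"y": 2,"z": 0,"rx": 0,"ry": 0,"rz": 0,"fingers": 1}
    - {"x": 0,"y": 3,"z": 0,"rx": 0,"ry": 0,"rz": 0,"fingers": 1}
    - {"x": 0,"y": 4,"z": 0,"rx": 0,"ry": 0,"rz": 0,"fingers": 1}
    - {"x": 0,"y": 4,"z": 0,"rx": 0,"ry": 0,"rz": 0,"fingers": 1}

```text
time_s: 4.95
tool_pos: [0.5455, -0.0382, 0.0995]
tool_rot: [-179.9, 0.0, 87.4]
force: [-6.3, 1.2, 10.1]
grip_width: 0.0006
grasp_force: 4.8
```

```bash
cat > look.py <<'E'
from h import *
import sys
from cell import vision,sensors
d=vision.read_camera("wrist"); o=sensors.get_obs(); pickle.dump(d,open('w.pkl','wb'))
P=np.load('P.npy'); out=[]
for w in sys.argv[1]:
    t=dots(d,P,w); g=t.min(2).astype(float); 
    g=cv2.GaussianBlur(g,(9,5),0); bg=np.median(g,0)
    m=(g<0.72*np.percentile(g,80)).astype(np.uint8)
    n,_,st,c=cv2.connectedComponentsWithStats(m)
    print(w,[(round(-65+c[i,0]*.5),round(-11+c[i,1]*.5,1),int(st[i,4])) for i in range(1,n) if st[i,4]>60])
    out.append(cv2.resize(t,(783,135))[:,:,::-1])
cv2.imwrite('pics/unw.png',np.vstack(out))
print(np.round(o["tool_pos"],4),np.round(o["force"],1))
E
python3 look.py abc
python3 - <<'E'
import sys; sys.argv=['x','abc']
from h import *
d=pickle.load(open('w1.pkl','rb'));P=np.load('P.npy')
for w in 'abc':
    t=dots(d,P,w); g=cv2.GaussianBlur(t.min(2).astype(float),(9,5),0)
    n,_,st,c=cv2.connectedComponentsWithStats((g<0.72*np.percentile(g,80)).astype(np.uint8))
    print('ref',w,[(round(-65+c[i,0]*.5),round(-11+c[i,1]*.5,1),int(st[i,4])) for i in range(1,n) if st[i,4]>60])
# scene/side visibility: zoom of wheels
from cell import vision
o=[]
for k,(x,y,w_,h_) in dict(scene=(225,180,64,48),side=(285,155,64,48)).items():
    e=vision.read_camera(k); pickle.dump(e,open(k+'1.pkl','wb'))
E
```

```text
a [(-32, np.float64(-1.6), 4255), (32, np.float64(-1.5), 3946)]
b [(-22, np.float64(1.9), 567), (23, np.float64(4.0), 397)]
c [(0, np.float64(-4.9), 5820)]
[ 0.5455 -0.0382  0.0995] [-5.6 -0.4  9.5]
ref a [(59, np.float64(-0.0), 1052), (-55, np.float64(-7.1), 350), (-21, np.float64(-7.2), 184), (8, np.float64(-7.2), 152), (24, np.float64(-0.1), 186), (40, np.float64(7.0), 257), (-56, np.float64(7.6), 343), (-21, np.float64(7.2), 179)]
ref b [(-60, np.float64(-7.4), 256), (54, np.float64(-0.1), 1703), (-33, np.float64(-7.2), 206), (-17, np.float64(-0.1), 159), (-61, np.float64(6.9), 227), (-1, np.float64(7.2), 150)]
ref c [(59, np.float64(0.1), 1062), (-48, np.float64(-7.5), 286), (-18, np.float64(-7.4), 161), (13, np.float64(-7.2), 169), (44, np.float64(-7.2), 345), (-61, np.float64(-0.2), 220), (-49, np.float64(7.0), 293), (-19, np.float64(7.1), 171), (14, np.float64(7.3), 163)]
```

Emit:
drive_tool:
  moves:
    - {"x": 0,"y": 1.5,"z": 0,"rx": 0,"ry": 0,"rz": 0,"fingers": 1}
    - {"x": 0,"y": 3,"z": 0,"rx": 0,"ry": 0,"rz": 0,"fingers": 1}
    - {"x": 0,"y": 4.5,"z": 0,"rx": 0,"ry": 0,"rz": 0,"fingers": 1}
    - {"x": 0,"y": 6,"z": 0,"rx": 0,"ry": 0,"rz": 0,"fingers": 1}
    - {"x": 0,"y": 6,"z": 0,"rx": 0,"ry": 0,"rz": 0,"fingers": 1}

```text
time_s: 5.72
tool_pos: [0.5516, -0.0385, 0.0994]
tool_rot: [-179.9, 0.0, 87.4]
force: [-4.4, -0.7, 7.7]
grip_width: 0.0003
grasp_force: 4.0
```

Emit:
drive_tool:
  moves:
    - {"x": 0,"y": 0,"z": -4,"rx": 0,"ry": 0,"rz": 0,"fingers": 1}
    - {"x": -50,"y": 0,"z": -50,"rx": 0,"ry": 0,"rz": 0,"fingers": 1}
    - {"x": -100,"y": 0,"z": -90,"rx": 0,"ry": 0,"rz": 0,"fingers": 1}
    - {"x": -130,"y": 0,"z": -90,"rx": 0,"ry": 0,"rz": 0,"fingers": 1}
    - {"x": -130,"y": 0,"z": -90,"rx": 0,"ry": 0,"rz": 0,"fingers": 1}

```text
time_s: 6.35
tool_pos: [0.5461, -0.1729, 0.1891]
tool_rot: [179.9, 0.1, 87.0]
force: [0.3, -0.1, -0.5]
grip_width: 0.0007
grasp_force: 0.0
```

```bash
python3 look.py abc
```

```text
a [(58, np.float64(-0.0), 1290), (-57, np.float64(-6.9), 338), (-25, np.float64(-7.1), 200), (7, np.float64(-7.2), 162), (36, np.float64(-7.3), 222), (-57, np.float64(7.6), 326), (-25, np.float64(7.2), 189), (7, np.float64(7.2), 166)]
b [(59, np.float64(0.1), 1036), (-61, np.float64(-7.2), 184), (-34, np.float64(-7.2), 198), (44, np.float64(-7.1), 267), (-17, np.float64(-0.0), 170), (-61, np.float64(7.2), 170), (44, np.float64(7.1), 287), (-1, np.float64(7.2), 171)]
c [(59, np.float64(-0.1), 1139), (-50, np.float64(-7.5), 304), (-19, np.float64(-7.3), 179), (13, np.float64(-7.2), 170), (42, np.float64(-7.2), 269), (-62, np.float64(-0.1), 163), (-50, np.float64(7.0), 296), (-19, np.float64(7.1), 193), (13, np.float64(7.2), 172)]
[ 0.5462 -0.1699  0.1886] [-0.4  0.4 -0.7]
```

Wheel a turned by 28° without slipping. Before trimming, I'll check the index bars against my pose numerically from this closer view.

```bash
cat > bars.py <<'E'
from h import *
P=np.load('P.npy')
for f in ['w1.pkl','w.pkl']:
    d=pickle.load(open(f,'rb'))
    for y in [.096,.052,.008,-.036]:
        x=np.linspace(-.012,.012,97); r=[]
        for dy in np.linspace(-.005,.005,21):
            uv=proj(d,pw(P,np.c_[x,0*x+y+dy,0*x+.0835])).astype(np.float32)
            r.append(cv2.remap(d["image"],uv[None,:,0],uv[None,:,1],cv2.INTER_LINEAR).min(2)[0])
        m=np.median(r,0); w=np.clip(np.percentile(m,60)*.8-m,0,None); print(f,y,round((w*x).sum()/max(w.sum(),1e-9)*1000,2),m.min(),np.median(m))
E
python3 bars.py
```

```text
w1.pkl 0.096 -0.8 80.0 176.0
w1.pkl 0.052 -0.69 80.0 180.0
w1.pkl 0.008 -0.35 81.0 181.0
w1.pkl -0.036 -0.25 74.0 178.0
w.pkl 0.096 -0.94 77.0 175.0
w.pkl 0.052 -1.01 77.0 180.0
w.pkl 0.008 -0.58 78.0 183.0
w.pkl -0.036 -0.59 47.0 103.0
```

Emit:
drive_tool:
  moves:
    - {"x": 45,"y": 1,"z": 0,"rx": 0,"ry": 0,"rz": 0,"fingers": 1}
    - {"x": 85.5,"y": 2,"z": 40,"rx": 0,"ry": 0,"rz": 0,"fingers": 1}
    - {"x": 85.5,"y": 2,"z": 75,"rx": 0,"ry": 0,"rz": 0,"fingers": 1}
    - {"x": 85.5,"y": 2,"z": 82,"rx": 0,"ry": 0,"rz": 0,"fingers": 1}
    - {"x": 85.5,"y": 2,"z": 84,"rx": 0,"ry": 0,"rz": 0,"fingers": 1}
    - {"x": 85.5,"y": 2,"z": 84,"rx": 0,"ry": 0,"rz": 0,"fingers": 1}
    - {"x": 85.5,"y": 2,"z": 84,"rx": 0,"ry": 0,"rz": 0,"fingers": 1}

```text
time_s: 7.28
tool_pos: [0.5532, -0.0836, 0.106]
tool_rot: [179.9, 0.0, 87.3]
force: [0.3, -0.2, 0.3]
grip_width: 0.0007
grasp_force: 0.0
```

```bash
python3 - <<'E'
from h import *
P=np.load('P.npy'); P[2]+=.0041; m=.65e-3; P[0]-=m-.03*.0041+0; np.save('P.npy',P); print(P)
for w in 'abc': print(w,pw(P,[[0,YS[w],.092]])[0])
E
python3 bars.py
```

```text
[ 0.54172257 -0.11350531 -0.04476888]
a [ 0.54503436 -0.03957945  0.092     ]
b [ 0.54306519 -0.08353536  0.092     ]
c [ 0.54109601 -0.12749128  0.092     ]
w1.pkl 0.096 0.13 80.0 176.0
w1.pkl 0.052 0.05 80.0 180.0
w1.pkl 0.008 0.2 81.0 181.0
w1.pkl -0.036 0.13 73.0 178.0
w.pkl 0.096 -0.01 77.0 175.0
w.pkl 0.052 -0.26 77.0 180.0
w.pkl 0.008 -0.02 78.0 183.0
w.pkl -0.036 -0.21 47.0 103.0
```

Emit:
drive_tool:
  moves:
    - {"x": 0,"y": 0,"z": 4,"rx": 0,"ry": 0,"rz": 0,"fingers": 1}
    - {"x": 0,"y": 0,"z": 6,"rx": 0,"ry": 0,"rz": 0,"fingers": 1}
    - {"x": 0,"y": 0,"z": 7,"rx": 0,"ry": 0,"rz": 0,"fingers": 1}
    - {"x": 0,"y": 0,"z": 7,"rx": 0,"ry": 0,"rz": 0,"fingers": 1}

```text
time_s: 7.78
tool_pos: [0.5527, -0.0834, 0.099]
tool_rot: [180.0, 0.1, 87.4]
force: [-2.5, -0.3, 7.6]
grip_width: 0.0004
grasp_force: 3.3
```

Emit:
drive_tool:
  moves:
    - {"x": 0,"y": -1,"z": 0.2,"rx": 0,"ry": 0,"rz": 0,"fingers": 1}
    - {"x": 0,"y": -2,"z": 0.3,"rx": 0,"ry": 0,"rz": 0,"fingers": 1}
    - {"x": 0,"y": -3.5,"z": 0.3,"rx": 0,"ry": 0,"rz": 0,"fingers": 1}
    - {"x": 0,"y": -5,"z": 0.3,"rx": 0,"ry": 0,"rz": 0,"fingers": 1}
    - {"x": 0,"y": -5,"z": 0.3,"rx": 0,"ry": 0,"rz": 0,"fingers": 1}

```text
time_s: 8.4
tool_pos: [0.5508, -0.0832, 0.0996]
tool_rot: [179.6, 0.0, 87.4]
force: [5.3, -0.7, 5.6]
grip_width: 0.0007
grasp_force: 3.0
```

Emit:
drive_tool:
  moves:
    - {"x": 0,"y": 0,"z": 0.5,"rx": 0,"ry": 0,"rz": 0,"fingers": 1}
    - {"x": 0,"y": -1,"z": 0.8,"rx": 0,"ry": 0,"rz": 0,"fingers": 1}
    - {"x": 0,"y": -2,"z": 0.8,"rx": 0,"ry": 0,"rz": 0,"fingers": 1}
    - {"x": 0,"y": -3,"z": 0.8,"rx": 0,"ry": 0,"rz": 0,"fingers": 1}
    - {"x": 0,"y": -3,"z": 0.8,"rx": 0,"ry": 0,"rz": 0,"fingers": 1}

```text
time_s: 9.02
tool_pos: [0.5489, -0.0831, 0.0996]
tool_rot: [179.4, 0.0, 87.4]
force: [6.2, -0.5, 8.5]
grip_width: 0.0001
grasp_force: 4.0
```

Emit:
drive_tool:
  moves:
    - {"x": 0,"y": -1,"z": 0.1,"rx": 0,"ry": 0,"rz": 0,"fingers": 1}
    - {"x": 0,"y": -2,"z": 0.2,"rx": 0,"ry": 0,"rz": 0,"fingers": 1}
    - {"x": 0,"y": -3,"z": 0.2,"rx": 0,"ry": 0,"rz": 0,"fingers": 1}
    - {"x": 0,"y": -4,"z": 0.2,"rx": 0,"ry": 0,"rz": 0,"fingers": 1}
    - {"x": 0,"y": -5,"z": 0.2,"rx": 0,"ry": 0,"rz": 0,"fingers": 1}
    - {"x": 0,"y": -5,"z": 0.2,"rx": 0,"ry": 0,"rz": 0,"fingers": 1}

```text
time_s: 9.78
tool_pos: [0.5438, -0.0829, 0.0996]
tool_rot: [179.4, 0.1, 87.4]
force: [6.2, -0.3, 9.6]
grip_width: 0.0001
grasp_force: 4.6
```

Emit:
drive_tool:
  moves:
    - {"x": 0,"y": -1,"z": 0,"rx": 0,"ry": 0,"rz": 0,"fingers": 1}
    - {"x": 0,"y": -2.5,"z": 0,"rx": 0,"ry": 0,"rz": 0,"fingers": 1}
    - {"x": 0,"y": -4,"z": 0,"rx": 0,"ry": 0,"rz": 0,"fingers": 1}
    - {"x": 0,"y": -5.5,"z": 0,"rx": 0,"ry": 0,"rz": 0,"fingers": 1}
    - {"x": 0,"y": -7,"z": 0,"rx": 0,"ry": 0,"rz": 0,"fingers": 1}
    - {"x": 0,"y": -7,"z": 0,"rx": 0,"ry": 0,"rz": 0,"fingers": 1}

```text
time_s: 10.52
tool_pos: [0.5366, -0.0825, 0.0995]
tool_rot: [179.5, 0.1, 87.4]
force: [4.9, -0.3, 8.9]
grip_width: 0.0007
grasp_force: 4.5
```

Emit:
drive_tool:
  moves:
    - {"x": 0,"y": 0,"z": -4,"rx": 0,"ry": 0,"rz": 0,"fingers": 1}
    - {"x": -40,"y": 5,"z": -50,"rx": 0,"ry": 0,"rz": 0,"fingers": 1}
    - {"x": -85,"y": 10,"z": -85,"rx": 0,"ry": 0,"rz": 0,"fingers": 1}
    - {"x": -85,"y": 10,"z": -85,"rx": 0,"ry": 0,"rz": 0,"fingers": 1}
    - {"x": -85,"y": 10,"z": -85,"rx": 0,"ry": 0,"rz": 0,"fingers": 1}

```text
time_s: 11.15
tool_pos: [0.5374, -0.1667, 0.1803]
tool_rot: [-179.8, -0.1, 87.4]
force: [0.4, 1.5, -0.6]
grip_width: 0.0005
grasp_force: 0.0
```

```bash
python3 look.py abc; python3 bars.py | grep ^w.pkl
```

```text
a [(59, np.float64(-0.1), 946), (-53, np.float64(-6.9), 311), (-23, np.float64(-7.2), 183), (10, np.float64(-7.2), 161), (39, np.float64(-7.2), 235), (-62, np.float64(-0.2), 140), (-53, np.float64(7.5), 318), (-23, np.float64(7.2), 187), (10, np.float64(7.3), 164)]
b [(61, np.float64(-0.0), 762), (-62, np.float64(-6.9), 157), (10, np.float64(-7.1), 157), (-52, np.float64(0.1), 311), (-35, np.float64(7.2), 201), (10, np.float64(7.1), 160)]
c [(34, np.float64(-5.0), 2064), (-47, np.float64(-7.3), 249), (-61, np.float64(0.1), 221), (-48, np.float64(7.1), 253), (-18, np.float64(7.2), 177), (14, np.float64(7.1), 165)]
[ 0.5373 -0.1659  0.18  ] [-0.1 -0.1  0.1]
w.pkl 0.096 -0.08 76.0 175.0
w.pkl 0.052 -0.13 78.0 181.0
w.pkl 0.008 -0.13 79.0 183.0
w.pkl -0.036 -0.33 45.0 102.0
```

Emit:
drive_tool:
  moves:
    - {"x": 42,"y": 2,"z": 10,"rx": 0,"ry": 0,"rz": 0,"fingers": 1}
    - {"x": 82.5,"y": 4.4,"z": 50,"rx": 0,"ry": 0,"rz": 0,"fingers": 1}
    - {"x": 82.5,"y": 4.4,"z": 70,"rx": 0,"ry": 0,"rz": 0,"fingers": 1}
    - {"x": 82.5,"y": 4.4,"z": 75,"rx": 0,"ry": 0,"rz": 0,"fingers": 1}
    - {"x": 82.5,"y": 4.4,"z": 78,"rx": 0,"ry": 0,"rz": 0,"fingers": 1}
    - {"x": 82.5,"y": 4.4,"z": 80,"rx": 0,"ry": 0,"rz": 0,"fingers": 1}
    - {"x": 82.5,"y": 4.4,"z": 81,"rx": 0,"ry": 0,"rz": 0,"fingers": 1}
    - {"x": 82.5,"y": 4.4,"z": 81,"rx": 0,"ry": 0,"rz": 0,"fingers": 1}

```text
time_s: 12.2
tool_pos: [0.5469, -0.0857, 0.1009]
tool_rot: [180.0, 0.0, 87.3]
force: [-0.1, 0.5, 0.9]
grip_width: 0.0001
grasp_force: 0.0
```

Emit:
drive_tool:
  moves:
    - {"x": 0,"y": -1,"z": 0.3,"rx": 0,"ry": 0,"rz": 0,"fingers": 1}
    - {"x": 0,"y": -2,"z": 0.6,"rx": 0,"ry": 0,"rz": 0,"fingers": 1}
    - {"x": 0,"y": -3,"z": 0.9,"rx": 0,"ry": 0,"rz": 0,"fingers": 1}
    - {"x": 0,"y": -4,"z": 0.9,"rx": 0,"ry": 0,"rz": 0,"fingers": 1}
    - {"x": 0,"y": -4,"z": 0.9,"rx": 0,"ry": 0,"rz": 0,"fingers": 1}

```text
time_s: 12.82
tool_pos: [0.5435, -0.0852, 0.1002]
tool_rot: [179.9, 0.0, 87.4]
force: [2.7, -0.3, 4.6]
grip_width: 0.0005
grasp_force: 1.8
```

Emit:
drive_tool:
  moves:
    - {"x": 0,"y": 1,"z": 0.5,"rx": 0,"ry": 0,"rz": 0,"fingers": 1}
    - {"x": 0,"y": 2,"z": 0.9,"rx": 0,"ry": 0,"rz": 0,"fingers": 1}
    - {"x": 0,"y": 2,"z": 0.9,"rx": 0,"ry": 0,"rz": 0,"fingers": 1}

```text
time_s: 13.2
tool_pos: [0.5437, -0.0852, 0.0994]
tool_rot: [-179.8, 0.0, 87.4]
force: [-3.2, -0.5, 10.4]
grip_width: 0.0002
grasp_force: 5.2
```

Emit:
drive_tool:
  moves:
    - {"x": 0,"y": -1,"z": 0.2,"rx": 0,"ry": 0,"rz": 0,"fingers": 1}
    - {"x": 0,"y": -2,"z": 0.4,"rx": 0,"ry": 0,"rz": 0,"fingers": 1}
    - {"x": 0,"y": -3,"z": 0.4,"rx": 0,"ry": 0,"rz": 0,"fingers": 1}
    - {"x": 0,"y": -4,"z": 0.4,"rx": 0,"ry": 0,"rz": 0,"fingers": 1}
    - {"x": 0,"y": -4,"z": 0.4,"rx": 0,"ry": 0,"rz": 0,"fingers": 1}

```text
time_s: 13.82
tool_pos: [0.5432, -0.0852, 0.0999]
tool_rot: [179.7, 0.0, 87.4]
force: [3.2, -0.8, 7.0]
grip_width: 0.0001
grasp_force: 3.2
```

Emit:
drive_tool:
  moves:
    - {"x": 0,"y": -1,"z": 0.2,"rx": 0,"ry": 0,"rz": 0,"fingers": 1}
    - {"x": 0,"y": -2,"z": 0.4,"rx": 0,"ry": 0,"rz": 0,"fingers": 1}
    - {"x": 0,"y": -3,"z": 0.4,"rx": 0,"ry": 0,"rz": 0,"fingers": 1}
    - {"x": 0,"y": -4,"z": 0.4,"rx": 0,"ry": 0,"rz": 0,"fingers": 1}
    - {"x": 0,"y": -4,"z": 0.4,"rx": 0,"ry": 0,"rz": 0,"fingers": 1}

```text
time_s: 14.45
tool_pos: [0.5398, -0.085, 0.0998]
tool_rot: [179.6, 0.0, 87.4]
force: [6.0, -0.6, 7.2]
grip_width: 0.0004
grasp_force: 3.4
```

Emit:
drive_tool:
  moves:
    - {"x": 0,"y": 0,"z": -5,"rx": 0,"ry": 0,"rz": 0,"fingers": 1}
    - {"x": -20,"y": -1,"z": -15,"rx": 0,"ry": 0,"rz": 0,"fingers": 1}
    - {"x": -42.5,"y": -1,"z": -15,"rx": 0,"ry": 0,"rz": 0,"fingers": 1}
    - {"x": -42.5,"y": -1,"z": -8,"rx": 0,"ry": 0,"rz": 0,"fingers": 1}
    - {"x": -42.5,"y": -1,"z": -4,"rx": 0,"ry": 0,"rz": 0,"fingers": 1}
    - {"x": -42.5,"y": -1,"z": -2.5,"rx": 0,"ry": 0,"rz": 0,"fingers": 1}
    - {"x": -42.5,"y": -1,"z": -1.5,"rx": 0,"ry": 0,"rz": 0,"fingers": 1}
    - {"x": -42.5,"y": -1,"z": -1.5,"rx": 0,"ry": 0,"rz": 0,"fingers": 1}

```text
time_s: 15.45
tool_pos: [0.5327, -0.126, 0.0997]
tool_rot: [-179.8, -0.0, 87.4]
force: [-6.1, 1.7, 6.8]
grip_width: 0.0004
grasp_force: 3.3
```

Emit:
drive_tool:
  moves:
    - {"x": 0,"y": 1,"z": 0,"rx": 0,"ry": 0,"rz": 0,"fingers": 1}
    - {"x": 0,"y": 2,"z": 0,"rx": 0,"ry": 0,"rz": 0,"fingers": 1}
    - {"x": 0,"y": 3,"z": 0,"rx": 0,"ry": 0,"rz": 0,"fingers": 1}
    - {"x": 0,"y": 4,"z": 0,"rx": 0,"ry": 0,"rz": 0,"fingers": 1}

```text
time_s: 15.95
tool_pos: [0.5363, -0.1261, 0.0998]
tool_rot: [-179.8, -0.0, 87.4]
force: [-5.6, 1.3, 7.8]
grip_width: 0.0005
grasp_force: 3.8
```

Emit:
drive_tool:
  moves:
    - {"x": 0,"y": 1.5,"z": 0,"rx": 0,"ry": 0,"rz": 0,"fingers": 1}
    - {"x": 0,"y": 3,"z": 0,"rx": 0,"ry": 0,"rz": 0,"fingers": 1}
    - {"x": 0,"y": 4.5,"z": 0,"rx": 0,"ry": 0,"rz": 0,"fingers": 1}
    - {"x": 0,"y": 6,"z": 0,"rx": 0,"ry": 0,"rz": 0,"fingers": 1}
    - {"x": 0,"y": 7.5,"z": 0,"rx": 0,"ry": 0,"rz": 0,"fingers": 1}
    - {"x": 0,"y": 9,"z": 0,"rx": 0,"ry": 0,"rz": 0,"fingers": 1}
    - {"x": 0,"y": 9,"z": 0,"rx": 0,"ry": 0,"rz": 0,"fingers": 1}

```text
time_s: 16.82
tool_pos: [0.5456, -0.1266, 0.0998]
tool_rot: [-179.8, -0.0, 87.4]
force: [-6.1, 0.5, 7.0]
grip_width: 0.0006
grasp_force: 3.4
```

Emit:
drive_tool:
  moves:
    - {"x": 0,"y": 1.5,"z": 0,"rx": 0,"ry": 0,"rz": 0,"fingers": 1}
    - {"x": 0,"y": 3,"z": 0,"rx": 0,"ry": 0,"rz": 0,"fingers": 1}
    - {"x": 0,"y": 3.5,"z": 0,"rx": 0,"ry": 0,"rz": 0,"fingers": 1}
    - {"x": 0,"y": 3.5,"z": -5,"rx": 0,"ry": 0,"rz": 0,"fingers": 1}
    - {"x": -10,"y": 0,"z": -50,"rx": 0,"ry": 0,"rz": 0,"fingers": 1}
    - {"x": -45,"y": -5,"z": -90,"rx": 0,"ry": 0,"rz": 0,"fingers": 1}
    - {"x": -45,"y": -5,"z": -90,"rx": 0,"ry": 0,"rz": 0,"fingers": 1}
    - {"x": -45,"y": -5,"z": -90,"rx": 0,"ry": 0,"rz": 0,"fingers": 1}

```text
time_s: 17.82
tool_pos: [0.5396, -0.1721, 0.1889]
tool_rot: [-180.0, -0.0, 87.4]
force: [-0.3, -0.0, -0.2]
grip_width: 0.0004
grasp_force: 0.0
```

```bash
python3 look.py abc; python3 bars.py | grep ^w.pkl
```

```text
a [(59, np.float64(-0.3), 957), (-53, np.float64(-6.9), 322), (-22, np.float64(-7.2), 185), (9, np.float64(-7.2), 155), (39, np.float64(-7.2), 241), (-63, np.float64(0.3), 154), (-53, np.float64(7.5), 321), (-23, np.float64(7.2), 191), (10, np.float64(7.2), 162)]
b [(61, np.float64(0.0), 849), (4, np.float64(-7.3), 135), (-58, np.float64(0.2), 341), (-41, np.float64(7.3), 228), (4, np.float64(7.2), 137)]
c [(57, np.float64(1.9), 1100), (-49, np.float64(-7.4), 278), (-16, np.float64(-7.2), 209), (14, np.float64(-7.2), 182), (47, np.float64(-7.3), 305), (-32, np.float64(-0.1), 196), (-48, np.float64(7.1), 271), (-15, np.float64(7.1), 169), (14, np.float64(7.1), 163)]
[ 0.5393 -0.1715  0.1884] [-0.2  0.5  0.1]
w.pkl 0.096 -0.07 76.0 175.0
w.pkl 0.052 -0.31 76.0 179.0
w.pkl 0.008 -0.03 77.0 183.0
w.pkl -0.036 -0.28 45.0 102.0
```

View pics/unw.png

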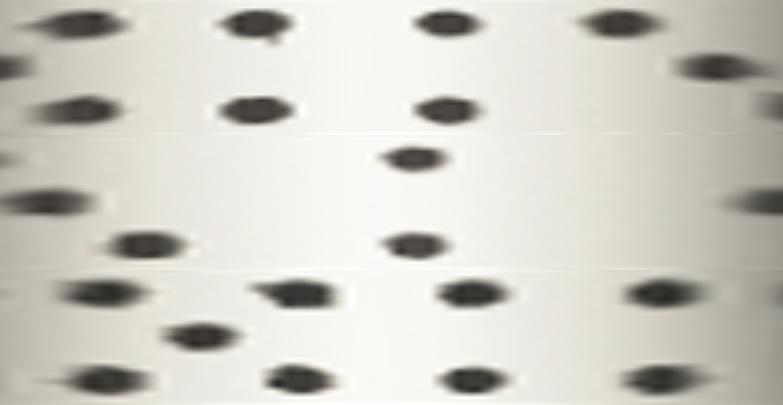

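The unwrapped strips show wheel a's 4 about 6.5° short, b's 2 about 4° to the right of top, and c's 5 about 32° short. Next is the second stroke on c.

Emit:
drive_tool:
  moves:
    - {"x": 25,"y": -5,"z": 20,"rx": 0,"ry": 0,"rz": 0,"fingers": 1}
    - {"x": 44,"y": -5,"z": 65,"rx": 0,"ry": 0,"rz": 0,"fingers": 1}
    - {"x": 44,"y": -5,"z": 82,"rx": 0,"ry": 0,"rz": 0,"fingers": 1}
    - {"x": 44,"y": -5,"z": 86,"rx": 0,"ry": 0,"rz": 0,"fingers": 1}
    - {"x": 44,"y": -5,"z": 88,"rx": 0,"ry": 0,"rz": 0,"fingers": 1}
    - {"x": 44,"y": -5,"z": 89,"rx": 0,"ry": 0,"rz": 0,"fingers": 1}
    - {"x": 44,"y": -5,"z": 90,"rx": 0,"ry": 0,"rz": 0,"fingers": 1}
    - {"x": 44,"y": -5,"z": 90,"rx": 0,"ry": 0,"rz": 0,"fingers": 1}

```text
time_s: 18.88
tool_pos: [0.5373, -0.129, 0.1004]
tool_rot: [179.9, 0.1, 87.3]
force: [-0.3, -1.0, 2.7]
grip_width: 0.0005
grasp_force: 1.4
```

Emit:
drive_tool:
  moves:
    - {"x": 0,"y": 1,"z": 0,"rx": 0,"ry": 0,"rz": 0,"fingers": 1}
    - {"x": 0,"y": 2,"z": 0,"rx": 0,"ry": 0,"rz": 0,"fingers": 1}
    - {"x": 0,"y": 3,"z": 0,"rx": 0,"ry": 0,"rz": 0,"fingers": 1}
    - {"x": 0,"y": 3,"z": 0,"rx": 0,"ry": 0,"rz": 0,"fingers": 1}

```text
time_s: 19.38
tool_pos: [0.5383, -0.129, 0.0998]
tool_rot: [-179.8, 0.1, 87.3]
force: [-5.9, -1.0, 6.7]
grip_width: 0.0005
grasp_force: 3.8
```

Emit:
drive_tool:
  moves:
    - {"x": 0,"y": 1.5,"z": 0.1,"rx": 0,"ry": 0,"rz": 0,"fingers": 1}
    - {"x": 0,"y": 3,"z": 0.2,"rx": 0,"ry": 0,"rz": 0,"fingers": 1}
    - {"x": 0,"y": 4.5,"z": 0.2,"rx": 0,"ry": 0,"rz": 0,"fingers": 1}
    - {"x": 0,"y": 6,"z": 0.2,"rx": 0,"ry": 0,"rz": 0,"fingers": 1}
    - {"x": 0,"y": 7.5,"z": 0.2,"rx": 0,"ry": 0,"rz": 0,"fingers": 1}
    - {"x": 0,"y": 9,"z": 0.2,"rx": 0,"ry": 0,"rz": 0,"fingers": 1}
    - {"x": 0,"y": 10.5,"z": 0.2,"rx": 0,"ry": 0,"rz": 0,"fingers": 1}
    - {"x": 0,"y": 12,"z": 0.2,"rx": 0,"ry": 0,"rz": 0,"fingers": 1}
    - {"x": 0,"y": 12,"z": 0.2,"rx": 0,"ry": 0,"rz": 0,"fingers": 1}

```text
time_s: 20.5
tool_pos: [0.5517, -0.1291, 0.0993]
tool_rot: [-180.0, 0.0, 87.4]
force: [-1.2, 0.1, 3.2]
grip_width: 0.0005
grasp_force: 1.5
```

Emit:
drive_tool:
  moves:
    - {"x": 0,"y": 0,"z": -8,"rx": 0,"ry": 0,"rz": 0,"fingers": 1}
    - {"x": 40,"y": -6,"z": -20,"rx": 0,"ry": 0,"rz": 0,"fingers": 1}
    - {"x": 88,"y": -13,"z": -20,"rx": 0,"ry": 0,"rz": 0,"fingers": 1}
    - {"x": 88,"y": -13,"z": -8,"rx": 0,"ry": 0,"rz": 0,"fingers": 1}
    - {"x": 88,"y": -13,"z": -3,"rx": 0,"ry": 0,"rz": 0,"fingers": 1}
    - {"x": 88,"y": -13,"z": -1,"rx": 0,"ry": 0,"rz": 0,"fingers": 1}
    - {"x": 88,"y": -13,"z": 0,"rx": 0,"ry": 0,"rz": 0,"fingers": 1}
    - {"x": 88,"y": -13,"z": 0,"rx": 0,"ry": 0,"rz": 0,"fingers": 1}

```text
time_s: 21.5
tool_pos: [0.5424, -0.0417, 0.0999]
tool_rot: [-179.9, 0.0, 87.3]
force: [-3.3, 0.8, 6.8]
grip_width: 0.0006
grasp_force: 3.3
```

Emit:
drive_tool:
  moves:
    - {"x": 0,"y": 1,"z": 0.1,"rx": 0,"ry": 0,"rz": 0,"fingers": 1}
    - {"x": 0,"y": 2,"z": 0.2,"rx": 0,"ry": 0,"rz": 0,"fingers": 1}
    - {"x": 0,"y": 2,"z": 0.2,"rx": 0,"ry": 0,"rz": 0,"fingers": 1}

```text
time_s: 21.88
tool_pos: [0.5439, -0.0417, 0.0997]
tool_rot: [-179.8, 0.0, 87.3]
force: [-6.0, 0.6, 7.8]
grip_width: 0.0004
grasp_force: 4.1
```

Emit:
drive_tool:
  moves:
    - {"x": 0,"y": 0.8,"z": 0,"rx": 0,"ry": 0,"rz": 0,"fingers": 1}
    - {"x": 0,"y": 1.4,"z": 0,"rx": 0,"ry": 0,"rz": 0,"fingers": 1}
    - {"x": 0,"y": 1.4,"z": 0,"rx": 0,"ry": 0,"rz": 0,"fingers": 1}

```text
time_s: 22.25
tool_pos: [0.5451, -0.0418, 0.0997]
tool_rot: [-179.8, 0.0, 87.3]
force: [-5.9, -0.1, 8.3]
grip_width: 0.0004
grasp_force: 4.1
```

Emit:
drive_tool:
  moves:
    - {"x": 0,"y": 0,"z": -8,"rx": 0,"ry": 0,"rz": 0,"fingers": 1}
    - {"x": -42,"y": 0,"z": -15,"rx": 0,"ry": 0,"rz": 0,"fingers": 1}
    - {"x": -42,"y": 0,"z": -8,"rx": 0,"ry": 0,"rz": 0,"fingers": 1}
    - {"x": -42,"y": 0,"z": -3,"rx": 0,"ry": 0,"rz": 0,"fingers": 1}
    - {"x": -42,"y": 0,"z": -1,"rx": 0,"ry": 0,"rz": 0,"fingers": 1}
    - {"x": -42,"y": 0,"z": 0.2,"rx": 0,"ry": 0,"rz": 0,"fingers": 1}
    - {"x": -42,"y": 0,"z": 0.2,"rx": 0,"ry": 0,"rz": 0,"fingers": 1}

```text
time_s: 23.12
tool_pos: [0.5441, -0.0822, 0.0998]
tool_rot: [-180.0, 0.1, 87.4]
force: [-4.2, -0.7, 7.4]
grip_width: 0.0001
grasp_force: 3.8
```

Emit:
drive_tool:
  moves:
    - {"x": 0,"y": -1.5,"z": 0.3,"rx": 0,"ry": 0,"rz": 0,"fingers": 1}
    - {"x": 0,"y": -3,"z": 0.6,"rx": 0,"ry": 0,"rz": 0,"fingers": 1}
    - {"x": 0,"y": -4.5,"z": 1,"rx": 0,"ry": 0,"rz": 0,"fingers": 1}
    - {"x": 0,"y": -5.5,"z": 1,"rx": 0,"ry": 0,"rz": 0,"fingers": 1}
    - {"x": 0,"y": -5.5,"z": 1,"rx": 0,"ry": 0,"rz": 0,"fingers": 1}

```text
time_s: 23.75
tool_pos: [0.5422, -0.0819, 0.1]
tool_rot: [179.6, 0.0, 87.5]
force: [3.8, -1.5, 5.3]
grip_width: 0.0002
grasp_force: 2.7
```

Emit:
drive_tool:
  moves:
    - {"x": 0,"y": -1,"z": 0.4,"rx": 0,"ry": 0,"rz": 0,"fingers": 1}
    - {"x": 0,"y": -1.8,"z": 0.5,"rx": 0,"ry": 0,"rz": 0,"fingers": 1}
    - {"x": 0,"y": -1.8,"z": 0.5,"rx": 0,"ry": 0,"rz": 0,"fingers": 1}

```text
time_s: 24.12
tool_pos: [0.5412, -0.0818, 0.0999]
tool_rot: [179.5, 0.0, 87.5]
force: [4.7, -1.7, 5.7]
grip_width: 0.0005
grasp_force: 3.0
```

Emit:
drive_tool:
  moves:
    - {"x": 0,"y": 0,"z": -8,"rx": 0,"ry": 0,"rz": 0,"fingers": 1}
    - {"x": -40,"y": 2,"z": -50,"rx": 0,"ry": 0,"rz": 0,"fingers": 1}
    - {"x": -88,"y": 2,"z": -90,"rx": 0,"ry": 0,"rz": 0,"fingers": 1}
    - {"x": -88,"y": 2,"z": -90,"rx": 0,"ry": 0,"rz": 0,"fingers": 1}
    - {"x": -88,"y": 2,"z": -90,"rx": 0,"ry": 0,"rz": 0,"fingers": 1}

```text
time_s: 24.75
tool_pos: [0.5344, -0.1693, 0.1868]
tool_rot: [-179.9, -0.1, 87.4]
force: [0.8, 0.7, -0.6]
grip_width: 0.0005
grasp_force: 0.0
```

```bash
python3 look.py abc; python3 bars.py | grep ^w.pkl
```

```text
a [(60, np.float64(-0.0), 837), (-46, np.float64(-7.2), 251), (-16, np.float64(-7.2), 181), (16, np.float64(-7.2), 170), (45, np.float64(-7.2), 281), (-60, np.float64(0.0), 272), (-45, np.float64(7.3), 245), (-16, np.float64(7.2), 179), (16, np.float64(7.2), 174)]
b [(61, np.float64(0.0), 805), (4, np.float64(-7.3), 137), (-58, np.float64(-0.0), 338), (-41, np.float64(7.3), 222), (4, np.float64(7.1), 142)]
c [(61, np.float64(-0.2), 796), (-57, np.float64(-7.3), 404), (-25, np.float64(-7.3), 173), (37, np.float64(-7.2), 221), (7, np.float64(-7.2), 154), (-9, np.float64(0.1), 153), (-57, np.float64(7.1), 369), (37, np.float64(7.0), 232), (-25, np.float64(7.2), 192), (8, np.float64(7.0), 160)]
[ 0.5343 -0.1685  0.1863] [ 1.  -0.3 -0.4]
w.pkl 0.096 -0.07 76.0 175.0
w.pkl 0.052 -0.34 79.0 181.0
w.pkl 0.008 -0.06 81.0 184.0
w.pkl -0.036 -0.27 52.0 106.0
```

Emit:
drive_tool:
  moves:
    - {"x": 25,"y": 3,"z": 20,"rx": 0,"ry": 0,"rz": 0,"fingers": 1}
    - {"x": 41,"y": 3,"z": 65,"rx": 0,"ry": 0,"rz": 0,"fingers": 1}
    - {"x": 41,"y": 3,"z": 80,"rx": 0,"ry": 0,"rz": 0,"fingers": 1}
    - {"x": 41,"y": 3,"z": 84,"rx": 0,"ry": 0,"rz": 0,"fingers": 1}
    - {"x": 41,"y": 3,"z": 86,"rx": 0,"ry": 0,"rz": 0,"fingers": 1}
    - {"x": 41,"y": 3,"z": 87.5,"rx": 0,"ry": 0,"rz": 0,"fingers": 1}
    - {"x": 41,"y": 3,"z": 88.3,"rx": 0,"ry": 0,"rz": 0,"fingers": 1}
    - {"x": 41,"y": 3,"z": 88.3,"rx": 0,"ry": 0,"rz": 0,"fingers": 1}

```text
time_s: 25.8
tool_pos: [0.5405, -0.1303, 0.1002]
tool_rot: [179.9, 0.1, 87.3]
force: [-0.5, -1.8, 4.4]
grip_width: 0.0004
grasp_force: 2.2
```

Emit:
drive_tool:
  moves:
    - {"x": 0,"y": 1,"z": 0.1,"rx": 0,"ry": 0,"rz": 0,"fingers": 1}
    - {"x": 0,"y": 2,"z": 0.2,"rx": 0,"ry": 0,"rz": 0,"fingers": 1}
    - {"x": 0,"y": 2,"z": 0.2,"rx": 0,"ry": 0,"rz": 0,"fingers": 1}

```text
time_s: 26.18
tool_pos: [0.5407, -0.1303, 0.0996]
tool_rot: [-179.9, 0.1, 87.3]
force: [-5.1, -1.1, 9.0]
grip_width: 0.0001
grasp_force: 4.5
```

Now nearly turning. It needs about 3.8 mm.

Emit:
drive_tool:
  moves:
    - {"x": 0,"y": 1,"z": 0,"rx": 0,"ry": 0,"rz": 0,"fingers": 1}
    - {"x": 0,"y": 2,"z": 0,"rx": 0,"ry": 0,"rz": 0,"fingers": 1}
    - {"x": 0,"y": 3,"z": 0,"rx": 0,"ry": 0,"rz": 0,"fingers": 1}
    - {"x": 0,"y": 4,"z": 0,"rx": 0,"ry": 0,"rz": 0,"fingers": 1}
    - {"x": 0,"y": 4,"z": 0,"rx": 0,"ry": 0,"rz": 0,"fingers": 1}

```text
time_s: 26.8
tool_pos: [0.5446, -0.1304, 0.0996]
tool_rot: [-179.8, 0.1, 87.3]
force: [-6.0, -1.0, 8.7]
grip_width: 0.0006
grasp_force: 4.5
```

Emit:
drive_tool:
  moves:
    - {"x": 0,"y": 0,"z": -8,"rx": 0,"ry": 0,"rz": 0,"fingers": 1}
    - {"x": 47,"y": -3,"z": -15,"rx": 0,"ry": 0,"rz": 0,"fingers": 1}
    - {"x": 47,"y": -3,"z": -8,"rx": 0,"ry": 0,"rz": 0,"fingers": 1}
    - {"x": 47,"y": -3,"z": -3,"rx": 0,"ry": 0,"rz": 0,"fingers": 1}
    - {"x": 47,"y": -3,"z": -1,"rx": 0,"ry": 0,"rz": 0,"fingers": 1}
    - {"x": 47,"y": -3,"z": 0,"rx": 0,"ry": 0,"rz": 0,"fingers": 1}
    - {"x": 47,"y": -4,"z": 0.2,"rx": 0,"ry": 0,"rz": 0,"fingers": 1}
    - {"x": 47,"y": -5,"z": 0.5,"rx": 0,"ry": 0,"rz": 0,"fingers": 1}
    - {"x": 47,"y": -6,"z": 0.8,"rx": 0,"ry": 0,"rz": 0,"fingers": 1}
    - {"x": 47,"y": -6,"z": 0.8,"rx": 0,"ry": 0,"rz": 0,"fingers": 1}

```text
time_s: 28.05
tool_pos: [0.5444, -0.0832, 0.0998]
tool_rot: [179.7, -0.0, 87.3]
force: [1.6, 0.1, 6.7]
grip_width: 0.0004
grasp_force: 3.5
```

Emit:
drive_tool:
  moves:
    - {"x": 0,"y": -1,"z": 0.4,"rx": 0,"ry": 0,"rz": 0,"fingers": 1}
    - {"x": 0,"y": -2,"z": 0.8,"rx": 0,"ry": 0,"rz": 0,"fingers": 1}
    - {"x": 0,"y": -3,"z": 0.9,"rx": 0,"ry": 0,"rz": 0,"fingers": 1}
    - {"x": 0,"y": -3,"z": 0.9,"rx": 0,"ry": 0,"rz": 0,"fingers": 1}

```text
time_s: 28.55
tool_pos: [0.5436, -0.0832, 0.0999]
tool_rot: [179.4, 0.0, 87.3]
force: [5.5, 1.2, 7.6]
grip_width: 0.0003
grasp_force: 3.4
```

Just at the turning point, so about 1.6 mm more. Then I'll lift and look.

Emit:
drive_tool:
  moves:
    - {"x": 0,"y": -0.8,"z": 0.1,"rx": 0,"ry": 0,"rz": 0,"fingers": 1}
    - {"x": 0,"y": -1.6,"z": 0.2,"rx": 0,"ry": 0,"rz": 0,"fingers": 1}
    - {"x": 0,"y": -1.8,"z": 0.2,"rx": 0,"ry": 0,"rz": 0,"fingers": 1}
    - {"x": 0,"y": -1.8,"z": 0.2,"rx": 0,"ry": 0,"rz": 0,"fingers": 1}

```text
time_s: 29.05
tool_pos: [0.542, -0.0832, 0.0998]
tool_rot: [179.4, 0.0, 87.3]
force: [5.7, 1.0, 6.4]
grip_width: 0.0004
grasp_force: 3.6
```

Emit:
drive_tool:
  moves:
    - {"x": 0,"y": 0,"z": -8,"rx": 0,"ry": 0,"rz": 0,"fingers": 1}
    - {"x": -40,"y": 2,"z": -50,"rx": 0,"ry": 0,"rz": 0,"fingers": 1}
    - {"x": -88,"y": 2,"z": -90,"rx": 0,"ry": 0,"rz": 0,"fingers": 1}
    - {"x": -108,"y": 2,"z": -90,"rx": 0,"ry": 0,"rz": 0,"fingers": 1}
    - {"x": -108,"y": 2,"z": -90,"rx": 0,"ry": 0,"rz": 0,"fingers": 1}

```text
time_s: 29.68
tool_pos: [0.5327, -0.1923, 0.1858]
tool_rot: [-179.9, -0.0, 87.1]
force: [0.4, 0.5, -0.5]
grip_width: 0.0005
grasp_force: 0.0
```

```bash
python3 look.py abc; python3 bars.py | grep ^w.pkl; python3 -c "
from h import *
d=pickle.load(open('w.pkl','rb'));cv2.imwrite('pics/w3.png',d['image'][:260,:,::-1])"
```

```text
a [(60, np.float64(0.2), 860), (-61, np.float64(0.8), 365), (-46, np.float64(-7.0), 258), (-16, np.float64(-7.1), 185), (16, np.float64(-7.2), 173), (45, np.float64(-7.2), 305), (-46, np.float64(7.5), 259), (-17, np.float64(7.2), 188), (16, np.float64(7.2), 183)]
b [(60, np.float64(0.1), 891), (-1, np.float64(-7.3), 162), (-60, np.float64(0.2), 257), (-47, np.float64(7.3), 251), (-1, np.float64(7.3), 157)]
c [(-53, np.float64(-7.3), 519), (57, np.float64(-2.3), 1029), (-15, np.float64(-7.2), 196), (17, np.float64(-7.3), 171), (1, np.float64(-0.1), 151), (-60, np.float64(7.3), 273), (47, np.float64(7.1), 299), (-44, np.float64(7.2), 226), (-15, np.float64(7.1), 156), (17, np.float64(7.2), 169)]
[ 0.5329 -0.1899  0.1854] [ 0.  -0.1 -1.2]
w.pkl 0.096 0.0 0.0 0.0
w.pkl 0.052 -0.44 74.0 176.0
w.pkl 0.008 0.01 79.0 183.0
w.pkl -0.036 -0.33 69.0 178.0
```

View pics/w3.png

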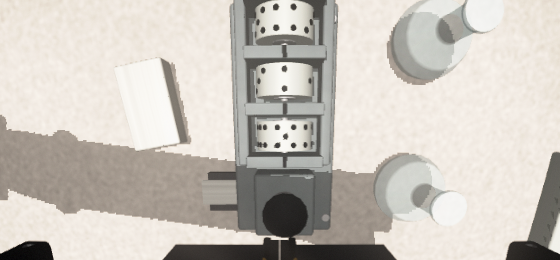

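The view shows wheels 4-2-5 squarely on top at (284,20), (284,80) and (285,135), each within about 1°. The flasks and tin look undisturbed, and the plunger is at (285,214). Next is the plunger.

Emit:
drive_tool:
  moves:
    - {"x": -1,"y": 5,"z": 30,"rx": 0,"ry": 0,"rz": 0,"fingers": 1}
    - {"x": -1,"y": 5,"z": 55,"rx": 0,"ry": 0,"rz": 0,"fingers": 1}
    - {"x": -1,"y": 5,"z": 64,"rx": 0,"ry": 0,"rz": 0,"fingers": 1}
    - {"x": -1,"y": 5,"z": 67,"rx": 0,"ry": 0,"rz": 0,"fingers": 1}
    - {"x": -1,"y": 5,"z": 69,"rx": 0,"ry": 0,"rz": 0,"fingers": 1}
    - {"x": -1,"y": 5,"z": 70,"rx": 0,"ry": 0,"rz": 0,"fingers": 1}
    - {"x": -1,"y": 5,"z": 70,"rx": 0,"ry": 0,"rz": 0,"fingers": 1}

```text
time_s: 30.6
tool_pos: [0.5396, -0.1913, 0.1177]
tool_rot: [179.9, 0.0, 87.4]
force: [-0.5, 1.6, 1.5]
grip_width: 0.0006
grasp_force: 0.9
```

Emit:
drive_tool:
  moves:
    - {"x": 0,"y": 0,"z": 1.5,"rx": 0,"ry": 0,"rz": 0,"fingers": 1}
    - {"x": 0,"y": 0,"z": 3,"rx": 0,"ry": 0,"rz": 0,"fingers": 1}
    - {"x": 0,"y": 0,"z": 4.5,"rx": 0,"ry": 0,"rz": 0,"fingers": 1}
    - {"x": 0,"y": 0,"z": 6,"rx": 0,"ry": 0,"rz": 0,"fingers": 1}
    - {"x": 0,"y": 0,"z": 7,"rx": 0,"ry": 0,"rz": 0,"fingers": 1}
    - {"x": 0,"y": 0,"z": 7.8,"rx": 0,"ry": 0,"rz": 0,"fingers": 1}
    - {"x": 0,"y": 0,"z": 7.8,"rx": 0,"ry": 0,"rz": 0,"fingers": 1}

```text
time_s: 31.48
tool_pos: [0.5397, -0.1914, 0.1102]
tool_rot: [179.9, 0.0, 87.4]
force: [-0.8, 3.0, 8.5]
grip_width: 0.0005
grasp_force: 4.2
```

Nearly home at 8.5 N, so a little more until it meets the stop, then hold.

Emit:
drive_tool:
  moves:
    - {"x": 0,"y": 0,"z": 0.5,"rx": 0,"ry": 0,"rz": 0,"fingers": 1}
    - {"x": 0,"y": 0,"z": 0.9,"rx": 0,"ry": 0,"rz": 0,"fingers": 1}
    - {"x": 0,"y": 0,"z": 0.9,"rx": 0,"ry": 0,"rz": 0,"fingers": 1}

```text
time_s: 31.85
tool_pos: [0.5398, -0.1914, 0.11]
tool_rot: [179.9, 0.0, 87.4]
force: [-2.9, 3.4, 12.2]
grip_width: 0.0004
grasp_force: 6.0
```

Emit:
drive_tool:
  moves:
    - {"x": 0,"y": 0,"z": 0.4,"rx": 0,"ry": 0,"rz": 0,"fingers": 1}
    - {"x": 0,"y": 0,"z": 0.4,"rx": 0,"ry": 0,"rz": 0,"fingers": 1}
    - {"x": 0,"y": 0,"z": 0.4,"rx": 0,"ry": 0,"rz": 0,"fingers": 1}
    - {"x": 0,"y": 0,"z": 0.4,"rx": 0,"ry": 0,"rz": 0,"fingers": 1}

```text
time_s: 32.35
tool_pos: [0.5398, -0.1914, 0.1099]
tool_rot: [179.9, 0.0, 87.4]
force: [-3.5, 2.9, 14.2]
grip_width: 0.0003
grasp_force: 7.0
```

It's at the hard stop: the force rises with no further travel. Letting up.

Emit:
drive_tool:
  moves:
    - {"x": 0,"y": 0,"z": -3,"rx": 0,"ry": 0,"rz": 0,"fingers": 1}
    - {"x": 0,"y": 0,"z": -8,"rx": 0,"ry": 0,"rz": 0,"fingers": 1}
    - {"x": 0,"y": 0,"z": -18,"rx": 0,"ry": 0,"rz": 0,"fingers": 1}
    - {"x": 0,"y": -5,"z": -60,"rx": 0,"ry": 0,"rz": 0,"fingers": 1}
    - {"x": 0,"y": -5,"z": -100,"rx": 0,"ry": 0,"rz": 0,"fingers": 1}
    - {"x": 10,"y": -5,"z": -100,"rx": 0,"ry": 0,"rz": 0,"fingers": 1}
    - {"x": 10,"y": -5,"z": -100,"rx": 0,"ry": 0,"rz": 0,"fingers": 1}
    - {"x": 10,"y": -5,"z": -100,"rx": 0,"ry": 0,"rz": 0,"fingers": 1}

```text
time_s: 33.35
tool_pos: [0.5336, -0.1816, 0.2063]
tool_rot: [-179.9, -0.0, 87.4]
force: [0.5, -0.9, -0.1]
grip_width: 0.0007
grasp_force: 0.0
```

```bash
python3 look.py abc
python3 - <<'E'
from h import *
d=pickle.load(open('w.pkl','rb')); from cell import vision
a=pickle.load(open('scene.pkl','rb'))["image"];b=vision.read_camera("scene")["image"]
df=cv2.absdiff(cv2.GaussianBlur(a,(5,5),0),cv2.GaussianBlur(b,(5,5),0)).max(2)
c=b[...,::-1].copy(); cv2.imwrite('pics/end.png',np.hstack([cv2.resize(c[140:290,130:330],(400,300)),cv2.resize(d["image"][:225,130:430,::-1],(400,300))]))
E
```

```text
a [(60, np.float64(-0.1), 830), (-46, np.float64(-7.1), 245), (46, np.float64(-7.2), 308), (-16, np.float64(-7.1), 167), (16, np.float64(-7.1), 162), (-61, np.float64(0.9), 298), (-46, np.float64(7.3), 249), (-16, np.float64(7.2), 178), (16, np.float64(7.3), 176)]
b [(60, np.float64(-0.1), 871), (-1, np.float64(-7.2), 133), (-60, np.float64(0.1), 254), (-1, np.float64(7.1), 158), (-47, np.float64(7.3), 248)]
c [(-53, np.float64(-7.3), 540), (57, np.float64(-2.6), 996), (-15, np.float64(-7.3), 181), (17, np.float64(-7.3), 169), (1, np.float64(-0.1), 147), (-53, np.float64(7.3), 524), (48, np.float64(7.1), 328), (-15, np.float64(7.3), 162), (17, np.float64(7.2), 170)]
[ 0.5336 -0.1817  0.2064] [0.3 1.  0.9]
```

View pics/end.png

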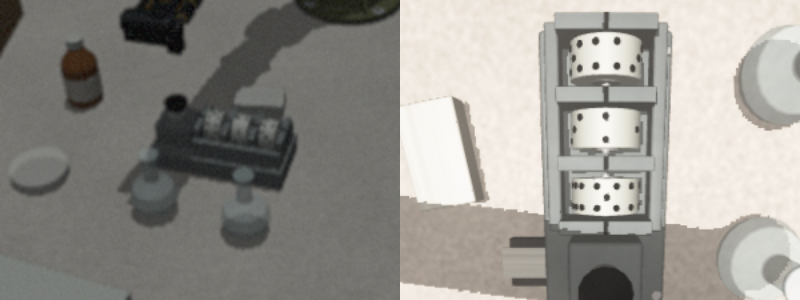

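The wheels read 4-2-5, at (605,57), (605,130) and (605,195) in the right half. The plunger is up at (177,103) in the left half, and nothing else has moved.

```bash
python3 -c "
from cell import workorder
print(workorder.sign_off())"
```

```text
the job is handed in; nothing more can be done
None
```

The wheels are set to 4-2-5 (each within about 1° of its index bars), the plunger was pushed home, held about half a second and let up, my highest force reading was about 14 N, nothing else on the bench looks moved in the final pictures, and the job is handed in.

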